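Roll the rolling pin to its parking strip

TASK

The baker needs the end of the pastry board where the rolling pin lies. Roll the pin across the board, pushing only on its upper half with the fingertips or the outside of the fingers, until it comes to rest lying along the dark inlaid parking strip, centred over it and parallel to it. Let it roll and not skid, do not pinch or lift it, leave the mug, ring cutter, jar and brush where they are, and finish clear of everything.

Things in the scene. Friction and masses are not known exactly. Their poses are not given: they have to be found in the camera images.
- pin_center (a point): Centre of a wooden rolling pin, on its long axis (its own y; x and z turn as it rolls, z is up at first). Barrel 50 mm in diameter for 190 mm, then rounded shoulders and handles up to 30 mm thick; 384 mm overall, 0.4 kg. Centre 43 mm above the bench at rest. Let go, it slows by 0.25 m/s2. Floured, friction about 0.4: a finger forced on it near the crown wedges, just above mid-height it rolls.
- strip: Dark wooden parking strip inlaid flush in the board's top, 30 by 360 mm. Origin at its middle, on the board's surface, 18 mm above the bench. Its y runs along the strip, its x straight across it. At the start it lies 100 to 200 mm from the pin, either farther from the robot or nearer to it.
- board: Fixed pale wooden pastry board, 400 mm (its x) by 460 mm (its y) by 18 mm thick, flat on the steel bench. Origin at the centre of its underside. The strip runs along the board's y.
- mug: Bystander: white mug, 80 mm wide, 85 mm tall, standing on the bench beside the board. Origin at the centre of its underside.
- cutter: Bystander: steel ring cutter, 72 mm outside diameter, 40 mm tall, on the bench beside the board. Origin at the centre of its underside.
- jar: Bystander: closed jar, 68 mm in diameter, 110 mm tall, on the bench beside the board. Origin at the centre of its underside.
- brush: Bystander: pastry brush lying on the bench beside the board. Origin on its underside, its x axis along its length.

How it is judged (in metres and radians):
On the way:
1. the pin has rolled half a turn without skidding: upside down (over 2.3 rad) 45 to 112 mm from its start (angle between pin_center's own z axis and vertical above 2.3 rad and distance of pin_center from where it was at the start of the episode between 0.045 and 0.112 m), for 0.02 s.
At the end, for the whole second after the job is handed in: The pin lies still on the board, its centre within 10 mm of the strip's centreline (across) and within 70 mm of the strip's middle (along), its axis within 0.12 rad of the strip's direction (x of pin_center in the frame of strip between -0.01 and 0.01 m and y of pin_center in the frame of strip between -0.07 and 0.07 m and angle between the y axis of pin_center and the y axis of strip, either way round below 0.12 rad and height (world z) of pin_center between 0.039 and 0.047 m and linear speed of pin below 0.01 m/s and angular speed of pin below 0.3 rad/s); the robot touches nothing.
It fails at once if the pin is lifted (centre more than 12 mm above where it rests) (height (world z) of pin_center above 0.055 m).
It fails at once if the fingers touch the pin while reaching well down into its lower half (contact force between the fingers and pin above 0.3 N and height (world z) of the grasp point below 0.053 m).
It fails at once if a bystander is moved by more than 20 mm (distance of any of mug, cutter, jar, brush from where it was at the start of the episode above 0.02 m).
It also fails if it takes over 32 s, if anything falls off the work surface, if the arm or the gripper's body presses on something with over 40 N, if the wrist force passes 120 N, or if a joint passes its speed limit or range.

ROBOT

A 7-joint arm with a two-finger parallel gripper is mounted at the origin on the work surface. World frame = base frame: x ahead of the robot, y to its left, z up, the work surface at z = 0. Lengths are in mm, angles in rad, forces in N, time in s.
With the tool pointing down it reaches from about 400 to 875 mm from the base axis. Payload 4.4 kg.
Tool frame: the origin (TCP) lies between the finger pads; the fingertips stand 22 mm ahead of it and the grasp point (between the pads) lies 3 mm ahead of it; z points along the fingers, y is the line along which they close (so a half turn about z gives the same grasp; the last joint's range is limited). The gripper opens to 85 mm and grips with 20 to 120 N. Pads are 22 mm wide; open, the fingers measure 114 mm over their backs; the gripper's body (76 mm by 85 mm) begins 54 mm behind the grasp point. The pads swing forward as they close: fully open they stand 13 mm farther back than shut.
Start: joints at [-1.167, 0.628, 0.038, 1.517, -0.027, 0.996, -0.02], TCP at [294.241, 579.603, 253.313] pointing down, gripper open.
Joint ranges: [-3.06, 3.06], [-0.37, 2.12], [-1.25, 1.32], [0.18, 2.47], [-1.1, 4.24], [0.23, 1.98], [-2.94, 2.94]. Speed limits (rad/s): [2.57, 2.57, 3.14, 3.14, 3.14, 3.14, 3.14].

INTERFACE

Orientations are given as [roll, pitch, yaw] about the fixed x, y, z axes, in that order (R = Rz(yaw) Ry(pitch) Rx(roll)).
In Python, from cell import ctrl gives the robot as it stands.
- The arm moves only by the tool step_arm, never from a script. Its argument "plan" is a list of rows, each an object of numbers: "dx", "dy", "dz": the shift along the tool's x, y, z scaled (see below); "ax", "ay", "az": the turn, a rotation vector about the tool's x, y, z scaled (see below); "gripper": the opening, from 0 (shut) to 1 (fully open). A call has 1 to 20 rows; each row shifts and turns the commanded pose from where the row before left it, along the tool's axes as they then stand; what a row does not reach is not made up. The controller multiplies each number of a shift by 0.3 m and each number of a turn by 90 degrees. A row lasts 1/8 s, in which the tool goes at most 62.5 mm and 10.7 degrees, less where a joint would pass 70% of its speed; a pose out of reach is approached as far as the arm can. A call with a number of a shift or a turn outside -1 to 1 is refused whole. A call with a gripper value outside its range is refused whole. The fingers move at their own pace and stop on an object; the grip force is fixed at half the most. Time passes only in rows, so rows that do not move let the fingers close. It gives the time, the measured TCP pose, the force, the opening and the grip force at its end, in the units of the state.
- ctrl.read_state(): the state, without advancing time (a new reading comes with each control period).
- ctrl.get_image(name): name is "scene" or "top" or "wrist"; returns a dict with "color" (420x560x3 uint8, red, green, blue), "range_z" (420x560 float32, mm along the optical axis (not along the pixel's ray), 0 where there is no reading), "fx", "fy", "cx", "cy" (pixels), "k1" (the pictures are not rectified: a ray, as slopes to the right and down, at radius r is drawn at 1 + k1 r^2 times it, then the intrinsics apply), "T" (4x4, takes a point from camera to world coordinates); the wrist camera has in their place "T_tool_cam" (4x4, takes a point from camera to tool coordinates, whose origin is the TCP and whose axes are the flange's). Camera axes: x right, y down, z forward; pixel columns grow to the right and rows downward; lengths in mm; the calibration is good to about 2 mm. A picture is of the moment at which its call begins: read the wrist's pose just before it.
- ctrl.finish_job(): hands the job in; it is judged then, once.
The state is a dict: "clock": time; "qpos": joint angles; "qd": joint speeds; "tau": joint torques, N m; "eef_pos": TCP position; "tool_rot": TCP orientation; "force": force on the tool from outside, world axes, zero at the start; "torque": the same for the moment, N m; "width": finger opening in mm; "gripper_force": force on a finger pad.
Only numpy, scipy, OpenCV 4.12 (cv2) and the standard library are available. Lean on these libraries where they do the work, as an engineer would, in place of code of your own. Each camera call takes 0.05 s, during which the arm holds its last target. There are 200 camera calls.

## Working session

There is one attempt and no reset: what is moved stays moved. The work goes in short steps, Python scripts to look and compute and a tool call to move; the robot and the scene stay as the last step left them, time stands still between calls to the robot, and variables do not carry over. Pictures are saved under pics/ and viewed, at most 10 in all, crops included, and the job is handed in when it is done.

Besides the shell and the picture viewer there is one more tool, called after ">>>" as name([rows], argument=value, ...), one row to a line, values as JSON. step_arm: Moves the arm, as the interface text tells. Shifts and turns lie within -1 to 1; 1 stands for 0.3 m of shift or 90 degrees of turn. Its arguments: {"type":"object","properties":{"plan":{"type":"array"}},"required":["plan"]}

```bash
mkdir -p pics; ls
cat > h.py <<'E'
import numpy as np, cv2
from cell import ctrl
def rays(im,uv):
    K=np.array([[im['fx'],0,im['cx']],[0,im['fy'],im['cy']],[0,0,1.]])
    uv=np.asarray(uv,float).reshape(-1,1,2)
    p=cv2.undistortPoints(uv,K,np.array([im['k1'],0,0,0,0.])).reshape(-1,2)
    return np.c_[p,np.ones(len(p))]
def on_plane(im,uv,z,T=None):
    T=np.array(im['T'] if T is None else T); d=rays(im,uv)@T[:3,:3].T; o=T[:3,3]
    return o+d*((z-o[2])/d[:,2])[:,None]
def cloud(im,T=None):
    h,w=im['range_z'].shape; v,u=np.mgrid[:h,:w]
    T=np.array(im['T'] if T is None else T)
    P=rays(im,np.c_[u.ravel(),v.ravel()])*im['range_z'].reshape(-1,1)
    return (P@T[:3,:3].T+T[:3,3]).reshape(h,w,3)
def save(im,n): cv2.imwrite('pics/'+n,im['color'][:,:,::-1])
E
python3 - <<'E'
from h import *
s=ctrl.read_state(); print(s)
for n in('top','scene'):
    im=ctrl.get_image(n); save(im,n+'0.png'); np.save(n+'0.npy',im,allow_pickle=True)
    print(n,np.array(im['T']).round(3).tolist(),im['fx'],im['k1'])
E
```

```text
pics
{'clock': 0.0, 'qpos': array([-1.16678813,  0.62935924,  0.03843805,  1.51839208, -0.02701253,
        0.99629719, -0.02000991]), 'qd': array([ 1.05428662e-03,  2.17258804e-04,  5.91539255e-05,  1.27209823e-03,
       -5.19883238e-04,  6.83550827e-04, -7.17707034e-04]), 'tau': array([ 9.46000146e-04, -5.63415492e+01,  1.22608557e+00, -1.93441433e+01,
        1.09411959e-02,  1.02266326e-02,  1.05311403e-05]), 'eef_pos': array([293.96379172, 579.05887661, 252.37278378]), 'tool_rot': array([-3.13965466e+00,  1.40455615e-05,  2.67177035e+00]), 'force': array([-0.40635965,  0.16020518,  0.02993975]), 'torque': array([-0.01300294,  0.01822054,  0.00390586]), 'gripper_force': 0.0, 'width': 85.49596548487241}
top [[0.007, -0.982, 0.188, 346.65], [-1.0, -0.006, 0.008, 35.239], [-0.006, -0.188, -0.982, 1307.151], [0.0, 0.0, 0.0, 1.0]] 518.2647377275989 -0.15082867937490604
scene [[0.884, 0.306, -0.354, 997.829], [0.468, -0.56, 0.684, -741.684], [0.011, -0.77, -0.638, 794.858], [0.0, 0.0, 0.0, 1.0]] 544.0550137587467 0.07160196550575308
```

View pics/top0.png

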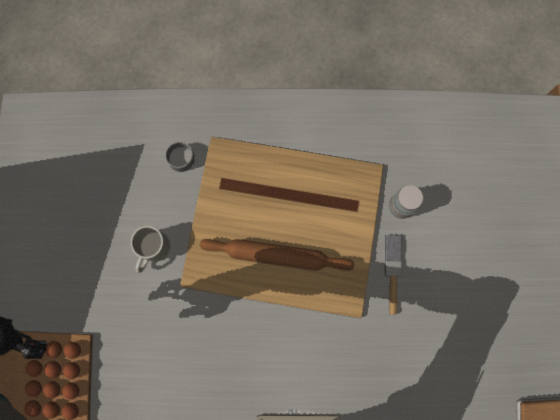

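View pics/scene0.png

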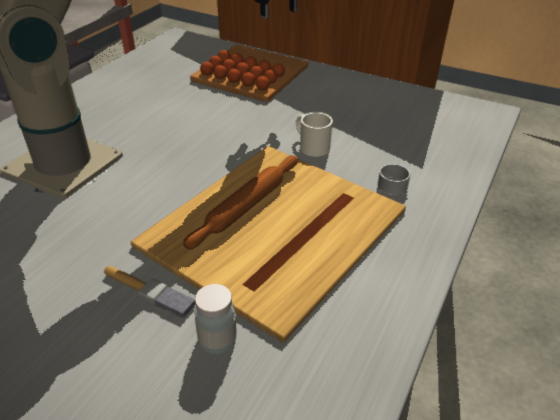

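The top view shows the pin at about (276,255), running from (203,243) to (352,265). The strip runs from (220,184) to (358,206), parallel to the pin and on the side away from the robot. The cutter (180,156), mug (148,243), jar (405,200) and brush (393,270) all stand beside the board.

```bash
cat >> h.py <<'E'
def big(m):
    n,l,s,c=cv2.connectedComponentsWithStats(m.astype(np.uint8),connectivity=4); return l==1+s[1:,4].argmax()
def rect(P):
    (c,wh,a)=cv2.minAreaRect(P[:,:2].astype(np.float32)); b=cv2.boxPoints((c,wh,a)); e=[b[1]-b[0],b[2]-b[1]]
    d=max(e,key=np.linalg.norm); d=d/np.linalg.norm(d); d=d*np.sign(d[1])
    return np.array(c),d,sorted(wh)
def measure(im):
    C=cloud(im); rgb=im['color'].astype(int); z=C[...,2]
    bx=(C[...,0]>350)&(C[...,0]<900)&(abs(C[...,1])<350)
    r,g,b=rgb[...,0],rgb[...,1],rgb[...,2]
    out={}
    m=big((r<95)&(r>b+12)&(z<27)&(z>8)&bx&(g<40)&(C[...,0]>STRIPX)); v,u=np.nonzero(m); out['strip']=rect(on_plane(im,np.c_[u,v],18))
    m=big((z>29)&(z<80)&bx&(r>b+20)&(r>1.4*g)); v,u=np.nonzero(m); out['pin']=rect(on_plane(im,np.c_[u,v],43)); out['pinmed']=np.median(C[m],0); out['pinmask']=m
    return out
STRIPX=600
def report(o):
    for k in('strip','pin'):
        c,d,wh=o[k]; print(k,c.round(1),'dir deg',np.degrees(np.arctan2(d[1],d[0])).round(2),np.round(wh,1))
    c,d,_=o['strip']; n=np.array([d[1],-d[0]]); q=o['pin'][0]-c; print('pin in strip: across',(q@n).round(1),'along',(q@d).round(1),'n',n.round(4));
E
python3 - <<'E'
from h import *
for n in('top','scene'):
    im=np.load(n+'0.npy',allow_pickle=True).item(); C=cloud(im)
    if n=='top':
        for p in((195,288),(195,350),(250,276),(220,300),(255,340),(90,300)): print(p,C[p].round(0),im['color'][p])
    o=measure(im); report(o); print(o['pinmed'],o['pinmask'].sum())
E
```

```text
(195, 288) [647.  29.  17.] [73 48 34]
(195, 350) [ 649. -131.   13.] [139 113  76]
(250, 276) [499.  57.  65.] [68 47 30]
(220, 300) [582.  -2.  17.] [168 133  91]
(255, 340) [ 494. -103.   15.] [111  89  61]
(90, 300) [948.  -3.  -9.] [138 135 127]
strip [654.   97.6] dir deg nan [0. 0.]
pin [491.4  57.2] dir deg 81.93 [ 48.3 380.3]
pin in strip: across nan along nan n [nan nan]
[489.45837722  57.00708592  60.2334559 ] 2261h.py:21: RuntimeWarning: invalid value encountered in divide
  d=max(e,key=np.linalg.norm); d=d/np.linalg.norm(d); d=d*np.sign(d[1])
Traceback (most recent call last):
  File "h.py", line 28, in measure
    m=big((r<95)&(r>b+12)&(z<27)&(z>8)&bx&(g<40)&(C[...,0]>STRIPX)); v,u=np.nonzero(m); out['strip']=rect(on_plane(im,np.c_[u,v],18))
  File "h.py", line 18, in big
    n,l,s,c=cv2.connectedComponentsWithStats(m.astype(np.uint8),connectivity=4); return l==1+s[1:,4].argmax()
                                                                                             ~~~~~~~~~~~~~~^^
ValueError: attempt to get argmax of an empty sequence
```

```bash
sed -i 's/(r<95)&(r>b+12)/(r<100)\&(r>b+8)/; s/(g<40)/(g<70)/; s/(r>b+20)&(r>1.4\*g)/(r>b+15)\&(r>1.2*g)/' h.py
python3 - <<'E'
from h import *
for n in('top','scene'):
    im=np.load(n+'0.npy',allow_pickle=True).item(); o=measure(im); report(o); print(o['pinmed'],o['pinmask'].sum())
E
```

```text
strip [648.4  27.1] dir deg 80.61 [ 28.2 356.7]
pin [491.4  57.2] dir deg 82.25 [ 49.9 381. ]
pin in strip: across -159.8 along 4.1 n [ 0.9866 -0.1632]
[489.13567348  54.82011542  59.09929012] 2531
strip [645.5 -15. ] dir deg 81.07 [ 26.8 275.8]
pin [495.2  54.8] dir deg 82.14 [ 63.5 392.2]
pin in strip: across -159.3 along 45.6 n [ 0.9879 -0.1552]
[502.64962678  21.08760105  54.42561557] 2568
```

>>> step_arm([
  {"az":-0.097,"gripper":1},
  {"az":-0.097,"gripper":1},
  {"dx":-0.06,"dy":-0.134,"gripper":1},
  {"dx":-0.06,"dy":-0.134,"gripper":1},
  {"dx":-0.06,"dy":-0.134,"gripper":1},
  {"dx":-0.06,"dy":-0.134,"gripper":1},
  {"dx":-0.06,"dy":-0.134,"gripper":1},
  {"dx":-0.06,"dy":-0.134,"gripper":1},
  {"dx":-0.06,"dy":-0.134,"gripper":1},
  {"dx":-0.06,"dy":-0.134,"gripper":1},
  {"dx":-0.06,"dy":-0.134,"gripper":1},
  {"dx":-0.06,"dy":-0.134,"gripper":1},
  {"dx":-0.06,"dy":-0.134,"gripper":1},
  {"dx":-0.06,"dy":-0.134,"gripper":1},
  {"gripper":1},
])

```text
invalid input
```

>>> step_arm([
  {"dx":0,"dy":0,"dz":0,"ax":0,"ay":0,"az":-0.097,"gripper":1},
  {"dx":0,"dy":0,"dz":0,"ax":0,"ay":0,"az":-0.097,"gripper":1},
])

```text
clock: 0.35
eef_pos: [294.0, 579.3, 252.7]
tool_rot: [-3.14, -0.0, 2.982]
force: [-0.5, -0.5, -0.3]
width: 85.6
gripper_force: 0.0
```

>>> step_arm([
  {"dx":-0.06,"dy":-0.134,"dz":0,"ax":0,"ay":0,"az":0,"gripper":1},
  {"dx":-0.06,"dy":-0.134,"dz":0,"ax":0,"ay":0,"az":0,"gripper":1},
  {"dx":-0.06,"dy":-0.134,"dz":0,"ax":0,"ay":0,"az":0,"gripper":1},
  {"dx":-0.06,"dy":-0.134,"dz":0,"ax":0,"ay":0,"az":0,"gripper":1},
  {"dx":-0.06,"dy":-0.134,"dz":0,"ax":0,"ay":0,"az":0,"gripper":1},
  {"dx":-0.06,"dy":-0.134,"dz":0,"ax":0,"ay":0,"az":0,"gripper":1},
  {"dx":-0.06,"dy":-0.134,"dz":0,"ax":0,"ay":0,"az":0,"gripper":1},
  {"dx":-0.06,"dy":-0.134,"dz":0,"ax":0,"ay":0,"az":0,"gripper":1},
  {"dx":-0.06,"dy":-0.134,"dz":0,"ax":0,"ay":0,"az":0,"gripper":1},
  {"dx":-0.06,"dy":-0.134,"dz":0,"ax":0,"ay":0,"az":0,"gripper":1},
  {"dx":-0.06,"dy":-0.134,"dz":0,"ax":0,"ay":0,"az":0,"gripper":1},
  {"dx":-0.06,"dy":-0.134,"dz":0,"ax":0,"ay":0,"az":0,"gripper":1},
  {"dx":0,"dy":0,"dz":0,"ax":0,"ay":0,"az":0,"gripper":1},
])

```text
clock: 1.98
eef_pos: [428.4, 64.7, 253.2]
tool_rot: [-3.14, 0.0, 2.97]
force: [-0.2, 0.7, 0.2]
width: 85.5
gripper_force: 0.0
```

>>> step_arm([
  {"dx":0,"dy":0,"dz":0.125,"ax":0,"ay":0,"az":0,"gripper":1},
  {"dx":0,"dy":0,"dz":0.125,"ax":0,"ay":0,"az":0,"gripper":1},
  {"dx":0,"dy":0,"dz":0.125,"ax":0,"ay":0,"az":0,"gripper":1},
  {"dx":0,"dy":0,"dz":0.125,"ax":0,"ay":0,"az":0,"gripper":1},
  {"dx":0,"dy":0,"dz":0.07,"ax":0,"ay":0,"az":0,"gripper":1},
  {"dx":0,"dy":0,"dz":0.07,"ax":0,"ay":0,"az":0,"gripper":1},
  {"dx":0,"dy":0,"dz":0,"ax":0,"ay":0,"az":0,"gripper":1},
  {"dx":0,"dy":0,"dz":0,"ax":0,"ay":0,"az":0,"gripper":1},
])

```text
clock: 2.98
eef_pos: [425.9, 66.6, 71.2]
tool_rot: [-3.134, -0.007, 2.977]
force: [0.1, -0.1, 0.5]
width: 85.4
gripper_force: 0.0
```

Run:
```python
from h import *
im=ctrl.get_image('scene'); cv2.imwrite('pics/s1.png',cv2.resize(im['color'][100:300,120:400,::-1],None,fx=2.8,fy=2.8))
print(ctrl.read_state()['eef_pos'])
```

```text
[426.02497227  66.45419109  71.34182532]
```

View pics/s1.png

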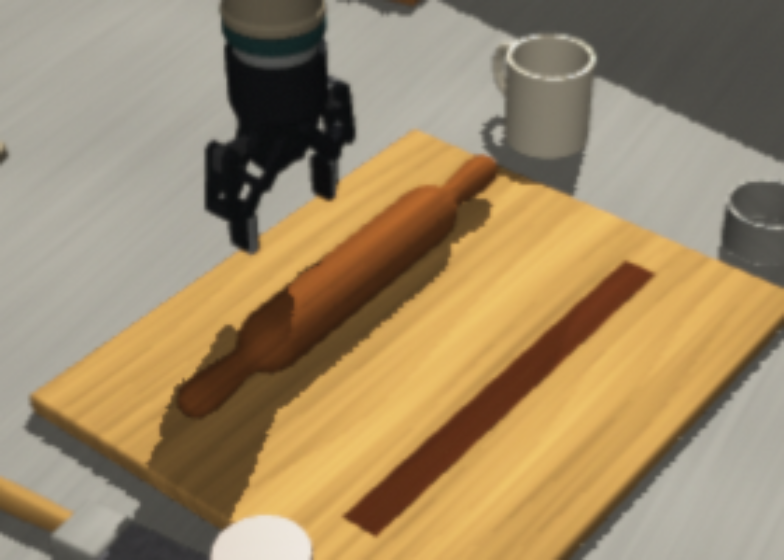

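The open gripper hangs on the robot side of the pin, with its fingertips at about (247,250) and (325,197) in the crop. The pin and the bystanders have not moved. I'll measure the fingertip height from depth.

Run:
```python
from h import *
im=ctrl.get_image('scene'); C=cloud(im); g=im['color'].max(2)
for (u0,u1,v0,v1) in((193,214,160,192),(230,242,150,174)):
    P=C[v0:v1,u0:u1][g[v0:v1,u0:u1]<75]; P=P[(P[:,2]>28)&(P[:,2]<100)]
    print(len(P),np.percentile(P[:,2],[0,3,8,15,30]).round(1)); Q=P[P[:,2]<75]; print(Q.min(0).round(),Q.max(0).round(), Q.mean(0).round())
    t=P[P[:,2]<np.percentile(P[:,2],10)]; print('low',t.mean(0).round())
# tip edge by ray onto plane y: report z where ray meets x=TCP plane
T=np.array(im['T']); 
for uv in((208.2,189.3),(236.5,170.5)):
    d=(rays(im,[uv])@T[:3,:3].T)[0]; o=T[:3,3]; print(uv,(o+d*(426-o[0])/d[0]).round(1))
```

```text
102 [63.7 67.9 71.2 73.4 77.8]
[414.   8.  64.] [431.  22.  75.] [424.  14.  71.]
low [425.  16.  69.]
115 [62.4 64.5 68.  70.9 75.9]
[428. 104.  62.] [446. 110.  75.] [437. 107.  69.]
low [437. 107.  66.]
(208.2, 189.3) [426.   13.9  66.1]
(236.5, 170.5) [426.  129.2  43.3]
```

>>> step_arm([
  {"dx":0,"dy":0,"dz":0.022,"ax":0,"ay":0,"az":0,"gripper":1},
  {"dx":0,"dy":0,"dz":0.02,"ax":0,"ay":0,"az":0,"gripper":1},
  {"dx":-0.01,"dy":0,"dz":0,"ax":0,"ay":0,"az":0,"gripper":1},
  {"dx":0,"dy":0,"dz":0,"ax":0,"ay":0,"az":0,"gripper":1},
])

```text
clock: 3.58
eef_pos: [429.2, 65.4, 58.6]
tool_rot: [-3.133, -0.006, 2.976]
force: [-0.4, -0.6, -0.3]
width: 85.3
gripper_force: 0.0
```

>>> step_arm([
  {"dx":-0.017,"dy":0,"dz":0,"ax":0,"ay":0,"az":0,"gripper":1},
  {"dx":-0.017,"dy":0,"dz":0,"ax":0,"ay":0,"az":0,"gripper":1},
  {"dx":-0.014,"dy":0,"dz":0,"ax":0,"ay":0,"az":0,"gripper":1},
  {"dx":-0.01,"dy":0,"dz":0,"ax":0,"ay":0,"az":0,"gripper":1},
  {"dx":-0.01,"dy":0,"dz":0,"ax":0,"ay":0,"az":0,"gripper":1},
  {"dx":-0.01,"dy":0,"dz":0,"ax":0,"ay":0,"az":0,"gripper":1},
  {"dx":-0.01,"dy":0,"dz":0,"ax":0,"ay":0,"az":0,"gripper":1},
  {"dx":-0.012,"dy":0,"dz":0,"ax":0,"ay":0,"az":0,"gripper":1},
  {"dx":-0.014,"dy":0,"dz":0,"ax":0,"ay":0,"az":0,"gripper":1},
  {"dx":-0.014,"dy":0,"dz":0,"ax":0,"ay":0,"az":0,"gripper":1},
  {"dx":-0.014,"dy":0,"dz":0,"ax":0,"ay":0,"az":0,"gripper":1},
  {"dx":-0.014,"dy":0,"dz":0,"ax":0,"ay":0,"az":0,"gripper":1},
  {"dx":-0.014,"dy":0,"dz":0,"ax":0,"ay":0,"az":0,"gripper":1},
  {"dx":-0.014,"dy":0,"dz":0,"ax":0,"ay":0,"az":0,"gripper":1},
])

```text
clock: 5.32
eef_pos: [483.3, 56.3, 57.8]
tool_rot: [-3.133, -0.007, 2.977]
force: [1.0, -0.1, 0.2]
width: 85.1
gripper_force: 0.1
```

Run:
```python
from h import *
im=ctrl.get_image('top'); save(im,'t2.png'); s=ctrl.read_state(); print(s['eef_pos'],s['force'],s['tool_rot'])
try: o=measure(im); report(o); print(o['pinmed'])
except Exception as e: print(e)
im=ctrl.get_image('scene'); cv2.imwrite('pics/s2.png',cv2.resize(im['color'][100:300,120:400,::-1],None,fx=2.8,fy=2.8))
```

```text
[484.06557933  56.18817281  57.8564311 ] [ 0.16284921 -0.36129511 -0.08157531] [-3.13321796 -0.00605365  2.97651222]
strip [648.5  27. ] dir deg 80.68 [ 28.4 356.7]
pin [528.6 187.6] dir deg 90.41 [ 49.8 107.5]
pin in strip: across -144.3 along 139.0 n [ 0.9868 -0.1619]
[531.87029589 178.55991175  54.10859109]
```

View pics/s2.png

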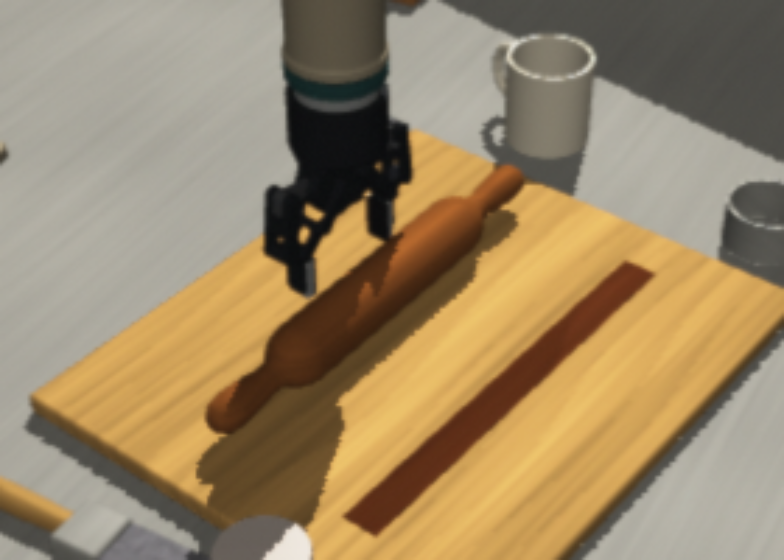

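The pin has rolled ahead of both fingers and is still roughly parallel to the strip (crop: ends at (222,418) and (510,178)). I'll measure it in the scene view.

```bash
cat >> h.py <<'E'
SC=np.array([648.4,27.1]); SD=np.array([.1625,.9867]); SN=np.array([.9867,-.1625])
BIAS=np.array([3.8,-2.4])
def pinscene():
    im=ctrl.get_image('scene'); C=cloud(im); r,g,b=[im['color'][...,i].astype(int) for i in range(3)]
    m=big((C[...,2]>29)&(C[...,2]<80)&(C[...,0]>350)&(C[...,0]<900)&(abs(C[...,1])<350)&(r>b+15)&(r>1.2*g))
    v,u=np.nonzero(m); c,d,wh=rect(on_plane(im,np.c_[u,v],43)); c=c-BIAS
    t=ctrl.read_state()['eef_pos'][:2]
    print('pin',c.round(1),'dir',np.degrees(np.arctan2(d[1],d[0])).round(2),np.round(wh,1),'across',((c-SC)@SN).round(1),'along',((c-SC)@SD).round(1),'| tcp across',((t-SC)@SN).round(1),'along',((t-SC)@SD).round(1),'z',ctrl.read_state()['eef_pos'][2].round(1))
E
python3 -c "
from h import *
pinscene()"
```

```text
pin [508.2  53.4] dir 90.83 [108.3 389.6] across -142.6 along 3.1 | tcp across -167.7 along 1.9 z 57.8
```

Run:
```python
import re
s=open('h.py').read()
s=s.replace("    v,u=np.nonzero(m); c,d,wh=rect(on_plane(im,np.c_[u,v],43)); c=c-BIAS","""    m=big(cv2.morphologyEx(m.astype(np.uint8),cv2.MORPH_OPEN,np.ones((5,5))))
    cv2.imwrite('pics/m.png',m*255)
    v,u=np.nonzero(m); c,d,wh=rect(on_plane(im,np.c_[u,v],43)); c=c-BIAS""")
open('h.py','w').write(s)
from h import *
pinscene()
```

```text
pin [520.9  52.8] dir 82.16 [ 62.  390.8] across -130.0 along 4.6 | tcp across -167.9 along 1.9 z 57.8[ WARN:0@0.841] global loadsave.cpp:1063 imwrite_ Unsupported depth image for selected encoder is fallbacked to CV_8U.
```

View pics/m.png

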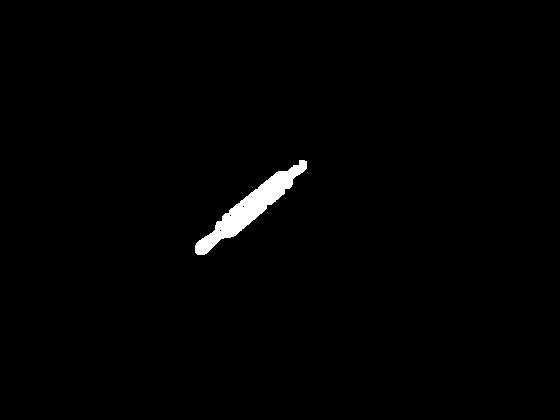

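The mask is a clean silhouette of the pin, from (197,250) to (306,163). It puts the pin 130 mm short of the strip, with the fingers contacting about 37 mm behind its axis. I'll keep rolling it.

>>> step_arm([
  {"dx":-0.012,"dy":0,"dz":-0.003,"ax":0,"ay":0,"az":0,"gripper":1},
  {"dx":-0.014,"dy":0,"dz":0,"ax":0,"ay":0,"az":0,"gripper":1},
  {"dx":-0.014,"dy":0,"dz":0,"ax":0,"ay":0,"az":0,"gripper":1},
  {"dx":-0.014,"dy":0,"dz":0,"ax":0,"ay":0,"az":0,"gripper":1},
  {"dx":-0.014,"dy":0,"dz":0,"ax":0,"ay":0,"az":0,"gripper":1},
  {"dx":-0.014,"dy":0,"dz":0,"ax":0,"ay":0,"az":0,"gripper":1},
  {"dx":-0.014,"dy":0,"dz":0,"ax":0,"ay":0,"az":0,"gripper":1},
  {"dx":-0.014,"dy":0,"dz":0,"ax":0,"ay":0,"az":0,"gripper":1},
  {"dx":-0.014,"dy":0,"dz":0,"ax":0,"ay":0,"az":0,"gripper":1},
  {"dx":-0.014,"dy":0,"dz":0,"ax":0,"ay":0,"az":0,"gripper":1},
  {"dx":-0.014,"dy":0,"dz":0,"ax":0,"ay":0,"az":0,"gripper":1},
  {"dx":-0.014,"dy":0,"dz":0,"ax":0,"ay":0,"az":0,"gripper":1},
  {"dx":-0.014,"dy":0,"dz":0,"ax":0,"ay":0,"az":0,"gripper":1},
  {"dx":-0.014,"dy":0,"dz":0,"ax":0,"ay":0,"az":0,"gripper":1},
  {"dx":-0.014,"dy":0,"dz":0,"ax":0,"ay":0,"az":0,"gripper":1},
  {"dx":-0.014,"dy":0,"dz":0,"ax":0,"ay":0,"az":0,"gripper":1},
  {"dx":-0.012,"dy":0,"dz":0,"ax":0,"ay":0,"az":0,"gripper":1},
  {"dx":-0.01,"dy":0,"dz":0,"ax":0,"ay":0,"az":0,"gripper":1},
  {"dx":0,"dy":0,"dz":0,"ax":0,"ay":0,"az":0,"gripper":1},
])

```text
clock: 7.9
eef_pos: [555.5, 44.3, 58.2]
tool_rot: [-3.133, -0.007, 2.977]
force: [-1.1, 1.0, -0.0]
width: 85.2
gripper_force: 0.0
```

```bash
python3 -c "
from h import *
pinscene()" 2>/dev/null
```

```text
pin [590.   43.9] dir 82.12 [ 61.6 391.5] across -60.3 along 7.1 | tcp across -94.7 along 1.8 z 58.2
```

>>> step_arm([
  {"dx":-0.01,"dy":0,"dz":0,"ax":0,"ay":0,"az":0,"gripper":1},
  {"dx":-0.014,"dy":0,"dz":0,"ax":0,"ay":0,"az":0,"gripper":1},
  {"dx":-0.014,"dy":0,"dz":0,"ax":0,"ay":0,"az":0,"gripper":1},
  {"dx":-0.014,"dy":0,"dz":0,"ax":0,"ay":0,"az":0,"gripper":1},
  {"dx":-0.014,"dy":0,"dz":0,"ax":0,"ay":0,"az":0,"gripper":1},
  {"dx":-0.014,"dy":0,"dz":0,"ax":0,"ay":0,"az":0,"gripper":1},
  {"dx":-0.014,"dy":0,"dz":0,"ax":0,"ay":0,"az":0,"gripper":1},
  {"dx":-0.014,"dy":0,"dz":0,"ax":0,"ay":0,"az":0,"gripper":1},
  {"dx":-0.014,"dy":0,"dz":0,"ax":0,"ay":0,"az":0,"gripper":1},
  {"dx":-0.014,"dy":0,"dz":0,"ax":0,"ay":0,"az":0,"gripper":1},
  {"dx":-0.012,"dy":0,"dz":0,"ax":0,"ay":0,"az":0,"gripper":1},
  {"dx":-0.01,"dy":0,"dz":0,"ax":0,"ay":0,"az":0,"gripper":1},
  {"dx":-0.008,"dy":0,"dz":0,"ax":0,"ay":0,"az":0,"gripper":1},
  {"dx":-0.006,"dy":0,"dz":0,"ax":0,"ay":0,"az":0,"gripper":1},
  {"dx":0,"dy":0,"dz":0,"ax":0,"ay":0,"az":0,"gripper":1},
  {"dx":0,"dy":0,"dz":0,"ax":0,"ay":0,"az":0,"gripper":1},
])

```text
clock: 9.95
eef_pos: [606.1, 35.9, 57.8]
tool_rot: [-3.133, -0.007, 2.977]
force: [-0.3, -0.3, 0.4]
width: 85.1
gripper_force: 0.0
```

```bash
python3 -c "
from h import *
pinscene()
im=ctrl.get_image('top'); save(im,'t3.png')" 2>/dev/null
```

```text
pin [640.8  36.4] dir 82.12 [ 58.1 391.2] across -9.0 along 8.0 | tcp across -43.2 along 1.8 z 57.9
```

View pics/t3.png

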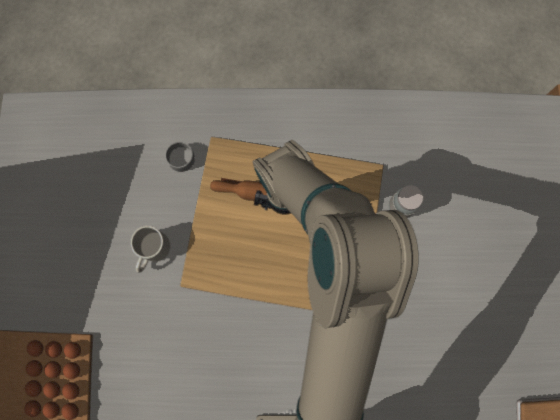

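The top view shows the pin's left handle at (213,186)–(245,188), just short of the strip, whose upper edge shows at (222,180). The arm hides the rest. I'll nudge it about 7 mm further, then back off and look.

>>> step_arm([
  {"dx":-0.006,"dy":0,"dz":-0.003,"ax":0,"ay":0,"az":0,"gripper":1},
  {"dx":-0.006,"dy":0,"dz":0,"ax":0,"ay":0,"az":0,"gripper":1},
  {"dx":-0.006,"dy":0,"dz":0,"ax":0,"ay":0,"az":0,"gripper":1},
  {"dx":-0.006,"dy":0,"dz":0,"ax":0,"ay":0,"az":0,"gripper":1},
  {"dx":0,"dy":0,"dz":0,"ax":0,"ay":0,"az":0,"gripper":1},
  {"dx":0.03,"dy":0,"dz":0,"ax":0,"ay":0,"az":0,"gripper":1},
  {"dx":0.06,"dy":0,"dz":0,"ax":0,"ay":0,"az":0,"gripper":1},
  {"dx":0.06,"dy":0,"dz":-0.04,"ax":0,"ay":0,"az":0,"gripper":1},
  {"dx":0.06,"dy":0,"dz":-0.12,"ax":0,"ay":0,"az":0,"gripper":1},
  {"dx":0.06,"dy":0,"dz":-0.15,"ax":0,"ay":0,"az":0,"gripper":1},
  {"dx":0.06,"dy":0.05,"dz":-0.15,"ax":0,"ay":0,"az":0,"gripper":1},
  {"dx":0.06,"dy":0.12,"dz":-0.1,"ax":0,"ay":0,"az":0,"gripper":1},
  {"dx":0.04,"dy":0.13,"dz":0,"ax":0,"ay":0,"az":0,"gripper":1},
  {"dx":0.03,"dy":0.13,"dz":0,"ax":0,"ay":0,"az":0,"gripper":1},
  {"dx":0.02,"dy":0.13,"dz":0,"ax":0,"ay":0,"az":0,"gripper":1},
  {"dx":0,"dy":0.13,"dz":0,"ax":0,"ay":0,"az":0,"gripper":1},
  {"dx":0,"dy":0.13,"dz":0,"ax":0,"ay":0,"az":0,"gripper":1},
  {"dx":0,"dy":0.13,"dz":0,"ax":0,"ay":0,"az":0,"gripper":1},
  {"dx":0,"dy":0,"dz":0,"ax":0,"ay":0,"az":0,"gripper":1},
])

```text
clock: 12.42
eef_pos: [517.6, 344.6, 225.0]
tool_rot: [-3.135, -0.008, 2.982]
force: [0.2, -0.9, -0.1]
width: 85.4
gripper_force: 0.0
```

```bash
python3 - 2>/dev/null <<'E'
from h import *
pinscene()
im=ctrl.get_image('top'); save(im,'t4.png'); C=cloud(im); r,g,b=[im['color'][...,i].astype(int) for i in range(3)]
m=big((C[...,2]>29)&(C[...,2]<80)&(C[...,0]>350)&(C[...,0]<900)&(abs(C[...,1])<350)&(r>b+15)&(r>1.2*g))
v,u=np.nonzero(m); c,d,wh=rect(on_plane(im,np.c_[u,v],43)); print('top',c,np.degrees(np.arctan2(d[1],d[0])),wh,'across',(c-SC)@SN,'along',(c-SC)@SD)
E
```

```text
pin [647.8  36. ] dir 82.3 [ 57.  391.7] across -2.0 along 8.7 | tcp across -179.9 along 289.4 z 224.8
top [648.06512451  36.04472351] 82.22573 [51.21350860595703, 379.591552734375] across -1.7839392147826922 along 8.771341421203616
```

View pics/t4.png

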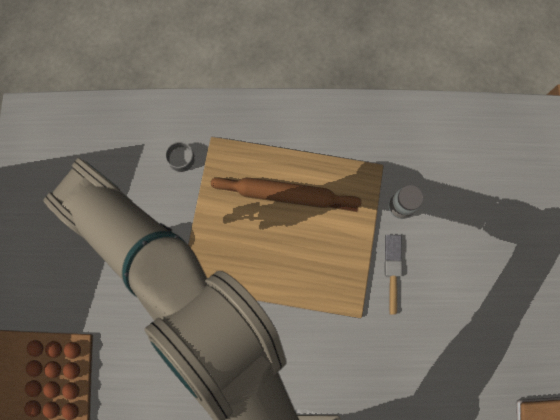

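The pin now covers the strip, running from (213,183) to (358,204). Both cameras put it 2 mm off the centreline and within 1.7° of parallel. The bystanders haven't moved and the arm is clear, so I'm handing in.

```bash
python3 -c "
from cell import ctrl
print(ctrl.finish_job())"
```

```text
the job is handed in; nothing more can be done
None
```

I handed the job in at about 12.5 s: the pin lies along the strip about 2 mm off its centreline, 9 mm off its middle and 1.6° off parallel, with the bystanders unmoved in view and the arm clear; the no-skid half turn was not measured directly, and no verdict came back.

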